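Sort mould inserts off the turntable onto sprung floors

TASK

Take the three steel mould inserts off the free-spinning turntable and sort them by shape: both square-bodied ones into the rectangular box, the round one into the round tin, each standing upright on the container's floor. The inserts are finely finished and the sprung floors are set to different, unknown heights, so lower each one gently until you feel the floor take it before letting go: do not drop it and do not press it hard. Leave the magnet block, the oil bottle and the brush where they are.

Things in the scene. Friction and masses are not known exactly. Their poses are not given: they have to be found in the camera images.
- turntable: Inspection turntable bolted to the bench: a flat round platter 240 mm across, top 30 mm above the bench, that spins freely. A 24 mm hub disc stands 4 mm proud in its middle. The three inserts stand on it about 78 mm from the axis. Origin: on the axis at bench level (fixed foot; does not show the platter's turning).
- square1: First square-bodied steel mould insert, 60 mm tall, about 0.3 kg, standing upright on the turntable at the start. Origin at the centre of the underside, z up. Foot 36 x 36 mm and 8 mm thick, then a 28 x 28 mm gripping body from 8 to 50 mm height with faces square to x and y, then a nose 18 x 12 mm up to 60 mm.
- square2: Second square-bodied steel mould insert, the same as the first; standing upright on the turntable at the start. Origin at the centre of the underside, z up. 
- round: Round-bodied steel mould insert, 60 mm tall, about 0.3 kg, standing upright on the turntable at the start. Origin at the centre of the underside, z up. Foot 36 mm across and 8 mm thick, then a 28 mm diameter gripping body from 8 to 50 mm height, then a tapered nose 20 to 16 mm across up to 60 mm.
- box: Grey open-topped rectangular box fixed to the bench: outside 182 (its x) x 142 (its y) x 72 mm high, walls 6 mm. Inside, a black sprung floor plate, 168 x 128 mm, set to an unmeasured height: its top is 18 to 66 mm above the bench, and yields up to 10 mm at 1.2 N per mm (about 2.5 mm under each insert). Origin: centre of the underside.
- tin: Round open-topped aluminium tin fixed to the bench: 144 mm across outside, 72 mm high, wall 5 mm. Inside, a round black sprung floor plate 132 mm across, set on its own to an unmeasured height: top 18 to 66 mm above the bench, yielding up to 10 mm at 1.2 N per mm. Origin: centre of the underside.
- magnet_block: Bystander: black magnetic block 60 x 50 mm, 75 mm high with its switch, beyond the turntable. Origin: centre of the underside.
- oil_bottle: Bystander: white oil bottle 48 mm across, 120 mm tall, beyond the turntable. Origin: centre of the underside.
- brush: Bystander: brush about 150 mm long lying flat beyond the box or tin on the robot's left, along its own x. Origin: underside at about its middle.
Things that resemble listed ones, but are neither listed nor needed, are in the scene too. What is shaped like the round but blue or pink is not meant.

How it is judged:
By the outcome, as a careful person would: the job done as asked, in the order asked, and still so for the second after the job is handed in, with the robot touching nothing.
It also fails if it takes over 72 s, if anything falls off the work surface, if the arm or the gripper's body presses on something with over 40 N, if the wrist force passes 120 N, or if a joint passes its speed limit or range.

ROBOT

A 6-joint arm with a two-finger parallel gripper is mounted at the origin on the work surface. World frame = base frame: x ahead of the robot, y to its left, z up, the work surface at z = 0. Lengths are in m, angles in rad, forces in N, time in s.
With the tool pointing down it reaches from about 0.35 to 0.975 m from the base axis. Payload 4.9 kg.
Tool frame: the origin (TCP) lies at the very end of the fingers, on their centre line; the grasp point (between the pads) lies 19 mm behind it; z points along the fingers, y is the line along which they close (so a half turn about z gives the same grasp; the last joint's range is limited). The gripper opens to 85 mm and grips with 20 to 120 N. Pads are 22 mm wide; open, the fingers measure 114 mm over their backs; the gripper's body (76 mm by 85 mm) begins 54 mm behind the grasp point. The pads swing forward as they close: fully open they stand 13 mm farther back than shut.
Start: joints at [1.068, 0.053, 1.613, -0, 1.476, -0.119], TCP at [0.234, 0.58, 0.231] pointing down, gripper open.
Joint ranges: [-3.01, 3.01], [-1.01, 2.22], [0.06, 2.58], [-1.02, 4.17], [0.09, 2.62], [-3.14, 3.14]. Speed limits (rad/s): [2.57, 2.57, 3.14, 3.14, 3.14, 3.14].

INTERFACE

Orientations are given as a rotation vector (axis times angle).
In Python, from station import get_obs, get_image, get_calibration, finish_job gives the robot as it stands.
- The arm moves only by the tool servo_tool, never from a script. Its argument "increments" is a list of rows, each a list of 5 numbers: the opening, from 0 (shut) to 1 (fully open), then the shift along the tool's x, y, z in mm, then the turn about the tool's z in degrees. In form: [[jaw, tx, ty, tz, spin], ...]. A call has 1 to 12 rows; each row shifts and turns the commanded pose from where the row before left it, along the tool's axes as they then stand; what a row does not reach is not made up. A row lasts 1/8 s, in which the tool goes at most 62.5 mm and 10.7 degrees, less where a joint would pass 70% of its speed; a pose out of reach is approached as far as the arm can. A call is refused whole if a number of a shift passes 62.5 or a number of a turn 10.7, either way. A call with a gripper value outside its range is refused whole. The fingers move at their own pace and stop on an object; "force" is the grip in N (left out, the last holds). Time passes only in rows, so rows that do not move let the fingers close. It gives the time, the measured TCP pose, the force, the opening and the grip force at its end, in the units of the state.
- get_obs(): the state, without advancing time (a new reading comes with each control period).
- get_image(name): name is "scene" or "top" or "wrist"; returns the picture (420x560x3 uint8, red, green, blue); there is no depth.
- get_calibration(name): a dict with "fx", "fy", "cx", "cy" (pixels), "R" (3x3) and "t" (3): a world point X has camera coordinates R X + t; the wrist camera has in their place "mount" (4x4, takes a point from camera to tool coordinates, whose origin is the TCP and whose axes are the flange's). Camera axes: x right, y down, z forward; pixel columns grow to the right and rows downward; lengths in m; the calibration is good to about 2 mm. A picture is of the moment at which its call begins: read the wrist's pose just before it. get_calibration takes no time and is no camera call.
- finish_job(): hands the job in; it is judged then, once.
The state is a dict: "t": time; "q": joint angles; "dq": joint speeds; "effort": joint torques, N m; "tool_pos": TCP position; "tool_rot": TCP orientation; "contact_force": force on the tool from outside, world axes, zero at the start; "wrist_torque": the same for the moment, N m; "opening": finger opening in m; "grip_force": force on a finger pad.
Only numpy, scipy, OpenCV 4.12 (cv2) and the standard library are available. Lean on these libraries where they do the work, as an engineer would, in place of code of your own. Each camera call takes 0.05 s, during which the arm holds its last target. There are 200 camera calls.

## Working session

There is one attempt and no reset: what is moved stays moved. The work goes in short steps, Python scripts to look and compute and a tool call to move; the robot and the scene stay as the last step left them, time stands still between calls to the robot, and variables do not carry over. Pictures are saved under pics/ and viewed, at most 10 in all, crops included, and the job is handed in when it is done.

Besides the shell and the picture viewer there is one more tool, called after "Call:" as name([rows], argument=value, ...), one row to a line, values as JSON. servo_tool: Moves the arm, as the interface text tells. Its arguments: {"type":"object","properties":{"increments":{"type":"array"},"force":{"type":"number"}},"required":["increments"]}

```bash
mkdir -p pics; cat > h.py <<'E'
import numpy as np, cv2
from station import *
def save(n,f,crop=None,s=1):
    im=get_image(n)
    cv2.imwrite('pics/raw_'+f,im[:,:,::-1])
    if crop: im=im[crop[1]:crop[3],crop[0]:crop[2]]
    cv2.imwrite('pics/'+f,cv2.resize(im[:,:,::-1],None,fx=s,fy=s,interpolation=cv2.INTER_CUBIC))
def ray(n,u,v,z):
    c=get_calibration(n);R=np.array(c['R']);t=np.array(c['t'])
    o=-R.T@t;d=R.T@np.array([(u-c['cx'])/c['fx'],(v-c['cy'])/c['fy'],1])
    return o+d*(z-o[2])/d[2]
E
python3 - <<'E'
from h import *
print(get_obs()); 
save('top','top.png',s=1.42)
save('scene','scene.png',s=1.42)
for n in('top','scene','wrist'):print(n,get_calibration(n))
E
```

```text
{'t': 0.0, 'q': array([ 1.06799204e+00,  5.33682195e-02,  1.61431508e+00, -1.16495210e-05,
        1.47597809e+00, -1.19018990e-01]), 'dq': array([ 6.68353723e-05,  7.68526630e-04, -1.51022848e-03,  2.14499859e-03,
       -5.30306342e-04,  1.34220797e-03]), 'effort': array([-9.18812248e-05, -3.93663812e+01, -3.70175922e+01, -1.09520799e-04,
        6.87463616e-03, -3.19847445e-06]), 'tool_pos': array([0.23373026, 0.57897531, 0.23004338]), 'tool_rot': array([-0.59903498, -3.08331723,  0.00309872]), 'contact_force': array([ 0.70505879, -0.68019878, -0.22293668]), 'wrist_torque': array([ 0.02704329, -0.03109646, -0.00749117]), 'grip_force': 0.0, 'opening': 0.08560190807077947}
top {'fx': 491.3230558466966, 'fy': 491.3230558466966, 'cx': 270.82466990080985, 'cy': 212.17170958537724, 'R': array([[-0.01841656, -0.99942512,  0.02846519],
       [-0.99574233,  0.01576193, -0.09082272],
       [ 0.09032184, -0.03001663, -0.99546018]]), 't': array([-0.00134295,  0.65357417,  1.22301126])}
scene {'fx': 466.9137079297555, 'fy': 466.9137079297555, 'cx': 280.31620741374326, 'cy': 213.8386756598242, 'R': array([[-0.75171316,  0.65948239, -0.00321071],
       [ 0.52098962,  0.59085269, -0.61600561],
       [-0.40434779, -0.46473227, -0.78773522]]), 't': array([ 0.50663798, -0.32390511,  1.37116409])}
wrist {'fx': 377.56982415943446, 'fy': 377.56982415943446, 'cx': 283.020887124718, 'cy': 208.90230542008518, 'mount': array([[ 7.78766526e-04, -9.45621782e-01, -3.25267334e-01,
         8.32871798e-02],
       [ 9.99999692e-01,  7.05565068e-04,  3.43005823e-04,
        -9.71650853e-04],
       [-9.48565094e-05, -3.25267501e-01,  9.45622041e-01,
        -1.42327343e-01],
       [ 0.00000000e+00,  0.00000000e+00,  0.00000000e+00,
         1.00000000e+00]])}
```

View pics/top.png

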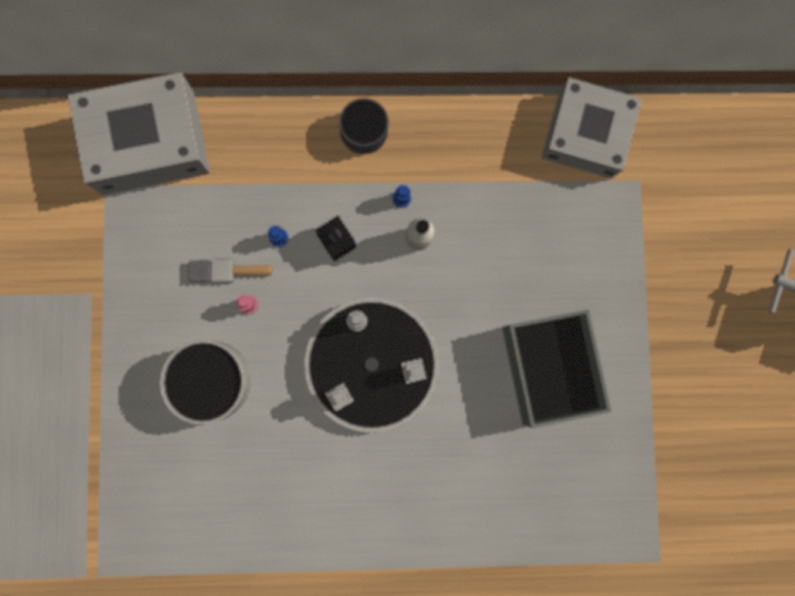

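View pics/scene.png

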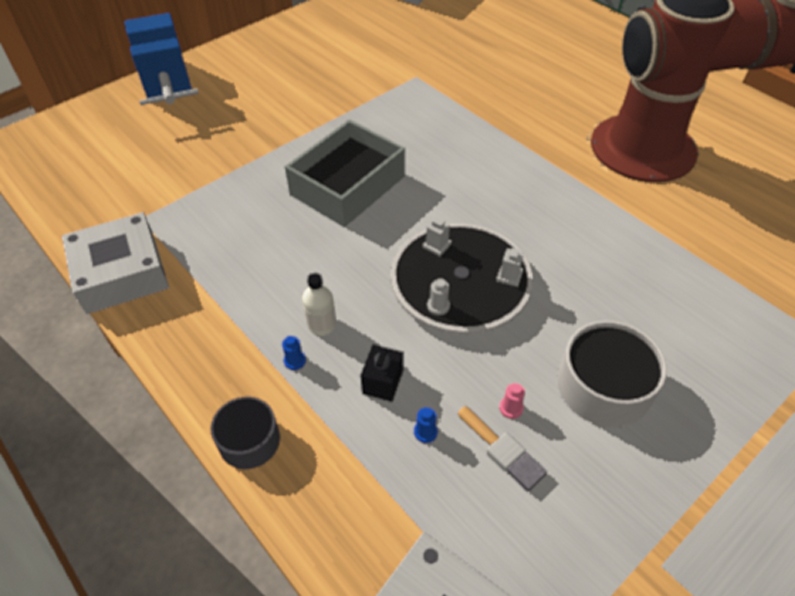

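The top view shows the turntable at about (371,365), with the round insert at (357,320) and the squares at (414,371) and (340,397). The tin is on the left at (204,382) and the box on the right at (557,368). I'll enlarge for precise pixels.

```bash
python3 - <<'E'
import cv2
im=cv2.imread('pics/raw_top.png')
cv2.imwrite('pics/c1.png',cv2.resize(im[205:305,205:315],None,fx=6,fy=6,interpolation=cv2.INTER_CUBIC)[:600])
a=cv2.resize(im[210:310,300:440],None,fx=5,fy=5,interpolation=cv2.INTER_CUBIC)
b=cv2.resize(im[230:310,100:185],None,fx=5,fy=5,interpolation=cv2.INTER_CUBIC)
import numpy as np
c=np.full((600,800,3),255,np.uint8)
A=cv2.resize(a,(560,400));B=cv2.resize(b,None,fx=.5,fy=.5)
c[:400,:560]=A;c[400:600,:212]=B
c[:,:]=cv2.convertScaleAbs(c,alpha=1.6,beta=10)
cv2.imwrite('pics/c2.png',c)
E
```

```text
(no output)
```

View pics/c1.png

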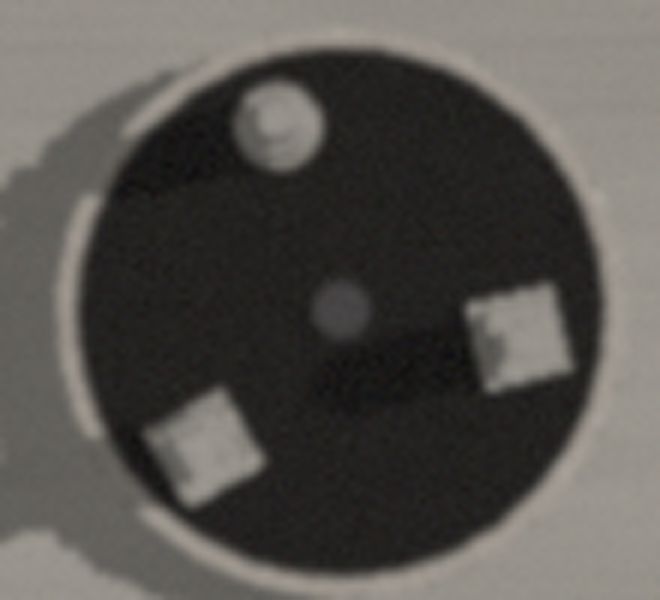

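View pics/c2.png

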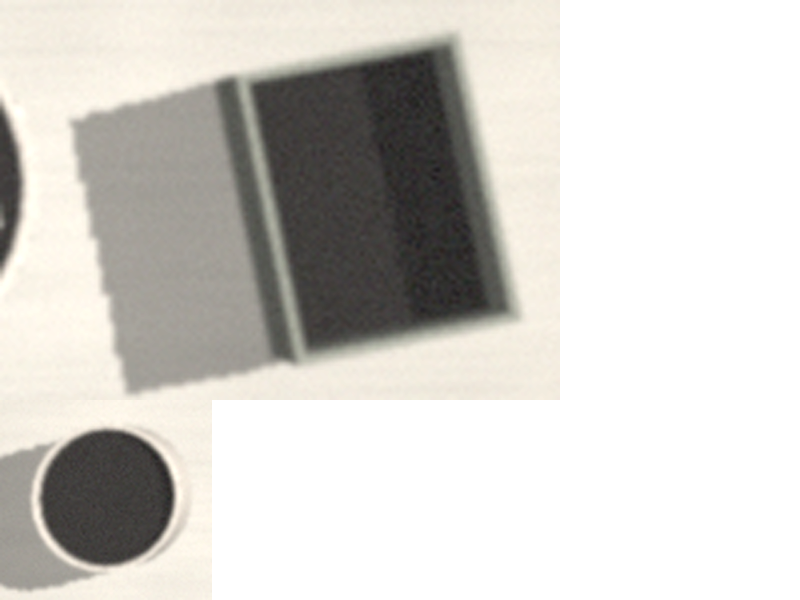

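```bash
python3 - <<'E'
from h import *
np.set_printoptions(precision=4,suppress=True)
c=lambda p:(p[0]/6+205,p[1]/6+205)
hub=ray('top',*c((342,310)),.034);print('hub',hub)
for nm,P in dict(A=[(465,300),(555,283),(577,375),(488,395)],B=[(142,433),(220,385),(267,460),(192,508)]).items():
    Q=np.array([ray('top',*c(p),.038)[:2] for p in P]);m=Q.mean(0)
    e=[Q[(i+1)%4]-Q[i] for i in range(4)]
    print(nm,m,[np.linalg.norm(x) for x in e],[np.degrees(np.arctan2(x[1],x[0]))%90 for x in e],'r',np.linalg.norm(m-hub[:2]))
r=ray('top',*c((280,126)),.038);print('round',r,np.linalg.norm(r-hub))
Q=np.array([ray('top',*p,.072)[:2] for p in [(360,229.25),(414.2,219),(430,289.5),(375,300.5)]])
e=[Q[(i+1)%4]-Q[i] for i in range(4)]
print('box',Q.mean(0),[np.linalg.norm(x) for x in e],[np.degrees(np.arctan2(x[1],x[0])) for x in e])
a=ray('top',113.2,270,.072);b=ray('top',172,270,.072);print('tin',ray('top',142.6,270,.072),b-a)
o=get_obs();from scipy.spatial.transform import Rotation as Ro
print(Ro.from_rotvec(o['tool_rot']).as_matrix())
E
```

```text
hub [0.5409 0.0119 0.034 ]
A [ 0.5278 -0.0629] [np.float64(0.03849161417403625), np.float64(0.03943313897638423), np.float64(0.03823642667320193), np.float64(0.04069162200091184)] [np.float64(9.592330744297527), np.float64(12.193327212968967), np.float64(11.460758042607864), np.float64(12.501209788355142)] r 0.07597006128845933
B [0.4854 0.0698] [np.float64(0.037906062100280406), np.float64(0.036763743679511664), np.float64(0.036782949573485574), np.float64(0.03736934209033636)] [np.float64(30.476571333220456), np.float64(31.3591130931963), np.float64(31.366899077321506), np.float64(33.07446466848479)] r 0.08019289599956142
round [0.6184 0.0367 0.038 ] 0.08151770253283944
box [ 0.5283 -0.3142] [np.float64(0.13805502790229293), np.float64(0.17660417472188775), np.float64(0.1386993084884124), np.float64(0.17711417171367616)] [np.float64(-80.338606312678), np.float64(-169.81309208207807), np.float64(99.87402728047837), np.float64(9.977275556790325)]
tin [0.5141 0.3016 0.072 ] [-0.0027 -0.1413  0.    ]
[[-0.9272  0.3745 -0.0009]
 [ 0.3745  0.9272 -0.0016]
 [ 0.0002 -0.0018 -1.    ]]
```

```bash
cat >> h.py <<'E'
from scipy.spatial.transform import Rotation as Ro
def go(x,y,z,yaw):
    "spin (deg) first, then shift in new tool axes (mm)"
    o=get_obs();M=Ro.from_rotvec(o['tool_rot']).as_matrix()
    y0=np.degrees(np.arctan2(M[1,1],M[0,1]));d=(yaw-y0+180)%360-180
    N=Ro.from_euler('z',d,degrees=True).as_matrix()@M
    s=N.T@((np.array([x,y,z])-o['tool_pos'])*1000)
    print('t',round(o['t'],2),'yaw',round(y0,1),'spin',round(-d,1),'shift',s.round(1),'pos',o['tool_pos'].round(4),'F',o['contact_force'].round(1),'open',round(o['opening'],4),'q6',o['q'][5].round(2))
E
```

Call:
servo_tool([
  [0.8,0,0,0,9.4],
  [0.8,0,0,0,9.4],
  [0.8,0,0,0,9.4],
  [0.8,0,0,0,9.4],
  [0.8,0,0,0,9.4],
  [0.8,0,0,0,9.4],
], force=40)

```text
t: 0.85
tool_pos: [0.2338, 0.5792, 0.2305]
tool_rot: [1.992, 2.429, -0.002]
contact_force: [0.1, 0.8, -0.7]
opening: 0.0683
grip_force: 0.0
```

Call:
servo_tool([
  [0.8,-57,13.4,0,0],
  [0.8,-57,13.4,0,0],
  [0.8,-57,13.4,0,0],
  [0.8,-57,13.4,0,0],
  [0.8,-57,13.4,0,0],
  [0.8,-57,13.4,0,0],
  [0.8,-57,13.4,0,0],
  [0.8,-57,13.4,0,0],
  [0.8,-57,13.4,0,0],
  [0.8,-57,13.4,0,0],
  [0.8,-57,13.4,0,0],
  [0.8,-57,13.4,0,0],
])

```text
t: 2.35
tool_pos: [0.5295, -0.06, 0.2309]
tool_rot: [-1.986, -2.434, -0.0]
contact_force: [1.1, 1.2, 0.1]
opening: 0.068
grip_force: 0.0
```

Call:
servo_tool([
  [0.8,0,0,30,0],
  [0.8,0,0,30,0],
  [0.8,0,0,0,0],
])

```text
t: 2.72
tool_pos: [0.5269, -0.0578, 0.1678]
tool_rot: [-1.982, -2.429, 0.005]
contact_force: [0.1, 0.3, 0.0]
opening: 0.0681
grip_force: 0.0
```

```bash
python3 - <<'E'
from h import *
go(.5278,-.0629,.042,11.4)
save('wrist','w1.png',s=1.4)
E
```

```text
t 2.73 yaw 11.6 spin 0.2 shift [ -5.6   0.7 125.8] pos [ 0.5269 -0.0578  0.1678] F [0.1 0.3 0. ] open 0.0681 q6 -0.45
```

View pics/w1.png

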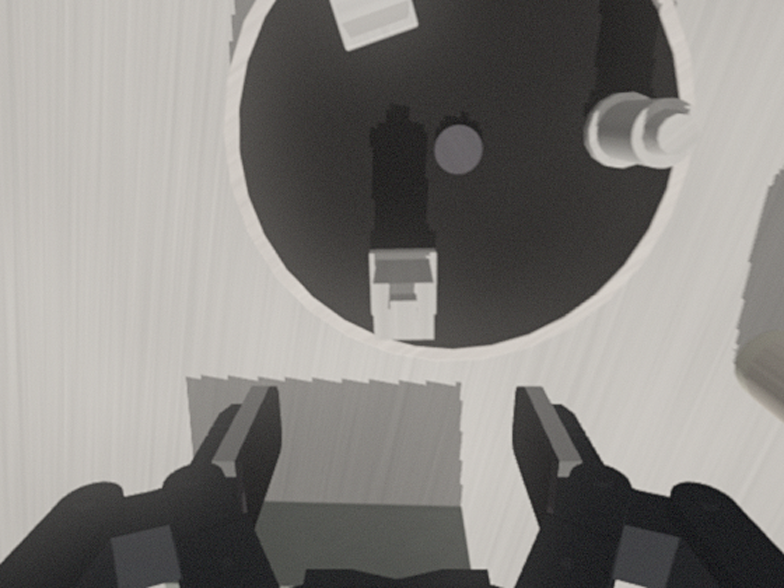

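The wrist view shows the first square ahead of the fingers. Foot edge is at (369,251)-(437,248) and the far body-top edge at (375,338)-(435,338); the hub is at (458,149). I'll use these to refine the pose.

```bash
cat >> h.py <<'E'
def wray(u,v,z,o):
    c=get_calibration('wrist');m=np.array(c['mount']);M=Ro.from_rotvec(o['tool_rot']).as_matrix()
    d=M@m[:3,:3]@np.array([(u-c['cx'])/c['fx'],(v-c['cy'])/c['fy'],1]);p=o['tool_pos']+M@m[:3,3]
    return p+d*(z-p[2])/d[2]
E
python3 - <<'E'
from h import *
np.set_printoptions(precision=4,suppress=True)
o=get_obs();P=lambda u,v,z:wray(u/1.4,v/1.4,z,o)[:2]
h=P(458,149,.034);print('hub',h)
a,b=P(369,251,.03),P(437,248,.03);c,d=P(375,338,.08),P(435,338,.08)
def s(a,b): print(np.linalg.norm(b-a),np.degrees(np.arctan2(*(b-a)[::-1])),(a+b)/2)
s(a,b);s(c,d)
E
```

```text
hub [0.5457 0.0115]
0.03740212178442558 14.28489000424829 [ 0.5293 -0.0467]
0.028738420633932747 11.71163466705137 [ 0.5362 -0.0768]
```

Call:
servo_tool([
  [0.8,-6.6,3.9,30,0.2],
  [0.8,0,0,35,0],
  [0.8,0,0,30,0],
  [0.8,0,0,20,0],
  [0.8,0,0,9,0],
  [0.8,0,0,0,0],
])

```text
t: 3.52
tool_pos: [0.5349, -0.0638, 0.0481]
tool_rot: [1.989, 2.431, 0.001]
contact_force: [0.5, -0.6, 0.6]
opening: 0.0682
grip_force: 0.0
```

```bash
python3 - <<'E'
from h import *
go(.532,-.0635,.042,11.5)
E
```

```text
t 3.52 yaw 11.4 spin -0.1 shift [ 0.9 -2.8  6.1] pos [ 0.5349 -0.0638  0.0481] F [ 0.5 -0.6  0.6] open 0.0682 q6 -0.46
```

Call:
servo_tool([
  [0.5,0,-1.5,3,0],
  [0.35,0,0,0,0],
  [0.2,0,0,0,0],
  [0.2,0,0,0,0],
  [0.2,0,0,0,0],
  [0.2,0,0,0,0],
], force=40)

```text
t: 4.28
tool_pos: [0.5335, -0.0643, 0.0451]
tool_rot: [1.989, 2.43, 0.001]
contact_force: [-0.9, -0.2, 6.1]
opening: 0.0275
grip_force: 40.8
```

```bash
python3 - <<'E'
from h import *
go(.532,-.0635,.042,11.5);print(get_obs()['wrist_torque'])
E
```

```text
t 4.28 yaw 11.4 spin -0.1 shift [ 1.1 -1.3  3.1] pos [ 0.5335 -0.0643  0.0451] F [-0.9 -0.2  6.1] open 0.0275 q6 -0.46
[-0.05678044  0.14318409  0.03081935]
```

Call:
servo_tool([
  [0.2,0,0,-15,0],
  [0.2,0,0,-30,0],
  [0.2,0,0,-30,0],
  [0.2,0,0,-30,0],
  [0.2,0,0,0,1.4],
  [0.2,0,0,0,0],
])

```text
t: 5.03
tool_pos: [0.5318, -0.0638, 0.1476]
tool_rot: [-2.018, -2.405, 0.002]
contact_force: [-0.6, 0.0, -3.0]
opening: 0.0276
grip_force: 40.2
```

```bash
python3 - <<'E'
from h import *
go(.536,-.345,.15,10)
E
```

```text
t 5.03 yaw 10.0 spin -0.0 shift [-277.7  -44.7   -2.6] pos [ 0.5318 -0.0638  0.1476] F [-0.6  0.  -3. ] open 0.0276 q6 -0.43
```

Call:
servo_tool([
  [0.2,-20,-4,0,0],
  [0.2,-40,-6,0,0],
  [0.2,-50,-8,0,0],
  [0.2,-50,-8,0,0],
  [0.2,-50,-8,0,0],
  [0.2,-40,-6,0,0],
  [0.2,-20,-4,0,0],
  [0.2,-7,-1,0,0],
  [0.2,0,0,0,0],
  [0.2,0,0,0,0],
])

```text
t: 6.28
tool_pos: [0.5368, -0.3434, 0.1491]
tool_rot: [-2.017, -2.408, -0.0]
contact_force: [0.3, -0.1, -2.7]
opening: 0.0276
grip_force: 40.1
```

```bash
python3 - <<'E'
from h import *
go(.536,-.345,.15,10)
b=np.array([-np.sin(np.radians(10)),np.cos(np.radians(10))])
rim=[b@ray('top',300+u/4,210+v/4,.072)[:2] for u,v in [(457,36),(520,318)]]
for z in np.arange(.01,.07,.01):
    f=[b@ray('top',300+u/4,210+v/4,z)[:2] for u,v in [(435,50),(490,310)]]
    print(z,(np.mean(f)-np.mean(rim))*1000,'want 7')
save('wrist','w2.png',s=1)
E
```

```text
t 6.28 yaw 10.1 spin 0.1 shift [-1.4 -1.1 -0.9] pos [ 0.5368 -0.3434  0.1491] F [ 0.3 -0.1 -2.7] open 0.0276 q6 -0.86
0.01 -3.5447770508130194 want 7
0.02 -0.34925342355418554 want 7
0.03 2.846270203704593 want 7
0.04 6.041793830963371 want 7
0.05 9.237317458222094 want 7
0.060000000000000005 12.432841085480872 want 7
```

View pics/w2.png

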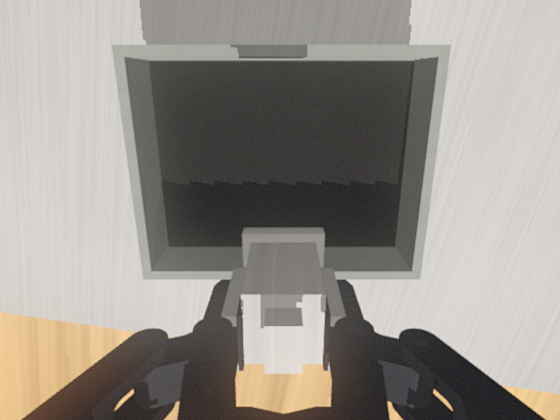

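The wrist view shows the insert held upright over the box. The outer rim corners are (113,45), (449,45), (418,277) and (144,277), and the near floor edge runs (168,247)-(397,247).

```bash
python3 - <<'E'
from h import *
np.set_printoptions(precision=4,suppress=True)
o=get_obs();Q=np.array([wray(u,v,.072,o)[:2] for u,v in [(113,45),(449,45),(418,277),(144,277)]])
e=[Q[(i+1)%4]-Q[i] for i in range(4)];print(Q.mean(0),[np.linalg.norm(x) for x in e],[np.degrees(np.arctan2(x[1],x[0])) for x in e])
for z in np.arange(.02,.07,.01):
    a,b,c=[wray(u,v,z,o)[:2] for u,v in [(168,247),(397,247),(282,61)]];print(z,np.linalg.norm(b-a),c-(a+b)/2)
M=Ro.from_rotvec(o['tool_rot']).as_matrix();print(M.T@np.append(Q.mean(0)-o['tool_pos'][:2],0))
E
```

```text
[ 0.5305 -0.3141] [np.float64(0.1798435085743195), np.float64(0.13997309925487125), np.float64(0.17962189069975626), np.float64(0.13992235155766153)] [np.float64(10.139430057416387), np.float64(-80.00746014320323), np.float64(-169.87663217484504), np.float64(100.08323830537077)]
0.02 0.18042225430820819 [-0.0243  0.1344]
0.03 0.17377999399150446 [-0.0234  0.1294]
0.039999999999999994 0.1671377336748009 [-0.0225  0.1245]
0.049999999999999996 0.16049547335809722 [-0.0216  0.1195]
0.06 0.15385321304139357 [-0.0207  0.1146]
[ 0.03   -0.0012  0.    ]
```

Centring is good and the floor estimate is about 0.038, so contact should come near TCP z 0.053.

Call:
servo_tool([
  [0.2,0,-1,15,0],
  [0.2,0,0,25,0],
  [0.2,0,0,20,0],
  [0.2,0,0,12,0],
  [0.2,0,0,6,0],
  [0.2,0,0,3,0],
  [0.2,0,0,1,0],
  [0.2,0,0,0,0],
  [0.2,0,0,0,0],
])

```text
t: 7.45
tool_pos: [0.536, -0.3451, 0.0679]
tool_rot: [2.018, 2.406, -0.0]
contact_force: [-0.5, 0.2, -2.5]
opening: 0.0276
grip_force: 40.1
```

Call:
servo_tool([
  [0.2,0,0,1,0],
  [0.2,0,0,1,0],
  [0.2,0,0,1,0],
  [0.2,0,0,1,0],
  [0.2,0,0,0,0],
])

```text
t: 8.07
tool_pos: [0.5356, -0.3448, 0.0631]
tool_rot: [-2.019, -2.407, 0.0]
contact_force: [-0.2, 0.3, -2.6]
opening: 0.0272
grip_force: 40.1
```

Call:
servo_tool([
  [0.2,0,0,1,0],
  [0.2,0,0,1,0],
  [0.2,0,0,1,0],
  [0.2,0,0,1,0],
  [0.2,0,0,0,0],
])

```text
t: 8.7
tool_pos: [0.5356, -0.3448, 0.0591]
tool_rot: [-2.019, -2.407, 0.0]
contact_force: [0.1, -0.4, -3.0]
opening: 0.0276
grip_force: 40.1
```

Call:
servo_tool([
  [0.2,0,0,1,0],
  [0.2,0,0,1,0],
  [0.2,0,0,1,0],
  [0.2,0,0,0,0],
])

```text
t: 9.2
tool_pos: [0.5356, -0.3448, 0.0561]
tool_rot: [-2.019, -2.407, 0.0]
contact_force: [0.5, -0.4, -2.5]
opening: 0.0277
grip_force: 40.1
```

Call:
servo_tool([
  [0.2,0,0,1,0],
  [0.2,0,0,1,0],
  [0.2,0,0,1,0],
  [0.2,0,0,0,0],
])

```text
t: 9.7
tool_pos: [0.5356, -0.3448, 0.0531]
tool_rot: [-2.019, -2.407, 0.0]
contact_force: [-0.1, 0.1, -2.6]
opening: 0.0277
grip_force: 40.1
```

Call:
servo_tool([
  [0.2,0,0,1,0],
  [0.2,0,0,1,0],
  [0.2,0,0,0,0],
])

```text
t: 10.07
tool_pos: [0.5356, -0.3449, 0.0512]
tool_rot: [-2.019, -2.407, 0.0]
contact_force: [-0.2, -0.2, -3.0]
opening: 0.0277
grip_force: 40.1
```

Call:
servo_tool([
  [0.2,0,0,1,0],
  [0.2,0,0,1,0],
  [0.2,0,0,1,0],
  [0.2,0,0,0,0],
])

```text
t: 10.58
tool_pos: [0.5358, -0.345, 0.0486]
tool_rot: [2.019, 2.407, -0.0]
contact_force: [-1.1, 0.6, -0.7]
opening: 0.0274
grip_force: 40.3
```

Call:
servo_tool([
  [0.2,0,0,1,0],
  [0.2,0,0,1,0],
  [0.2,0,0,0,0],
])

```text
t: 10.95
tool_pos: [0.5358, -0.345, 0.0467]
tool_rot: [2.019, 2.407, -0.0]
contact_force: [-1.6, 0.8, 3.3]
opening: 0.0278
grip_force: 40.6
```

Call:
servo_tool([
  [0.2,0,0,-1,0],
  [0.2,0,0,-0.5,0],
  [0.2,0,0,0,0],
])

```text
t: 11.32
tool_pos: [0.5358, -0.345, 0.0478]
tool_rot: [2.019, 2.406, 0.0]
contact_force: [-0.4, 0.7, 0.6]
opening: 0.0273
grip_force: 40.6
```

Call:
servo_tool([
  [0.36,0,0,0,0],
  [0.4,0,0,0,0],
  [0.45,0,0,0,0],
  [0.5,0,0,0,0],
  [0.55,0,0,0,0],
])

```text
t: 11.95
tool_pos: [0.5357, -0.3449, 0.0478]
tool_rot: [2.019, 2.407, 0.0]
contact_force: [-0.3, -0.3, 0.2]
opening: 0.047
grip_force: 0.0
```

Call:
servo_tool([
  [0.55,0,0,-10,0],
  [0.55,0,0,-25,0],
  [0.55,0,0,-35,0],
  [0.6,0,0,-35,0],
  [0.7,40,0,-15,0],
  [0.8,50,0,0,0],
  [0.8,50,0,0,0],
  [0.8,30,0,0,0],
  [0.8,0,0,0,0],
])

```text
t: 13.08
tool_pos: [0.5061, -0.176, 0.1686]
tool_rot: [2.015, 2.409, 0.0]
contact_force: [0.3, 0.4, 0.2]
opening: 0.0679
grip_force: 0.0
```

```bash
python3 - <<'E'
from h import *
go(.485,.07,.16,31.5)
im=get_image('top');w=get_image('wrist')
cv2.imwrite('pics/raw_w3.png',w[:,:,::-1])
a=cv2.resize(im[205:305,205:315,::-1],None,fx=4,fy=4,interpolation=cv2.INTER_CUBIC)
c=np.zeros((600,800,3),np.uint8);c[:400,:440]=a;c[180:600,440:800]=cv2.resize(w[:,:,::-1],(360,420))*1
c[400:600,:440]=cv2.resize(im[210:310,300:440,::-1],(440,314))[:200]
cv2.imwrite('pics/c3.png',c)
E
```

```text
t 13.07 yaw 10.2 spin -21.3 shift [220.8 110.5   8.6] pos [ 0.5061 -0.176   0.1686] F [0.3 0.4 0.2] open 0.0679 q6 -0.65
```

View pics/c3.png

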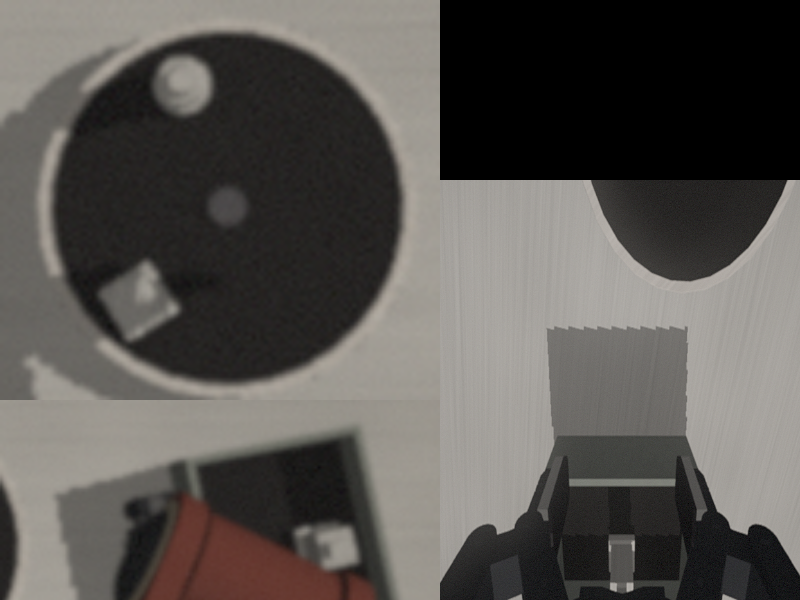

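The top view shows square 1 standing in the box and the platter essentially unmoved. Square 2's centre is near (140,300) in the crop. I'll move to a hover over square 2.

Call:
servo_tool([
  [0.8,0,0,0,-10.6],
  [0.8,0,0,0,-10.7],
  [0.8,30,15,0,0],
  [0.8,45,23,0,0],
  [0.8,45,23,0,0],
  [0.8,45,23,0,0],
  [0.8,35,17,0,0],
  [0.8,20,10,0,0],
  [0.8,0,0,0,0],
  [0.8,0,0,0,0],
])

```text
t: 14.42
tool_pos: [0.4873, 0.0671, 0.168]
tool_rot: [1.541, 2.737, -0.0]
contact_force: [0.9, 0.2, 1.0]
opening: 0.0681
grip_force: 0.0
```

```bash
python3 - <<'E'
from h import *
go(.489,.070,.045,31.5)
save('wrist','w4.png',s=1.4)
E
```

```text
t 14.43 yaw 31.2 spin -0.3 shift [  1.6   3.  123. ] pos [0.4873 0.0671 0.168 ] F [0.9 0.2 1. ] open 0.0681 q6 -0.56
```

View pics/w4.png

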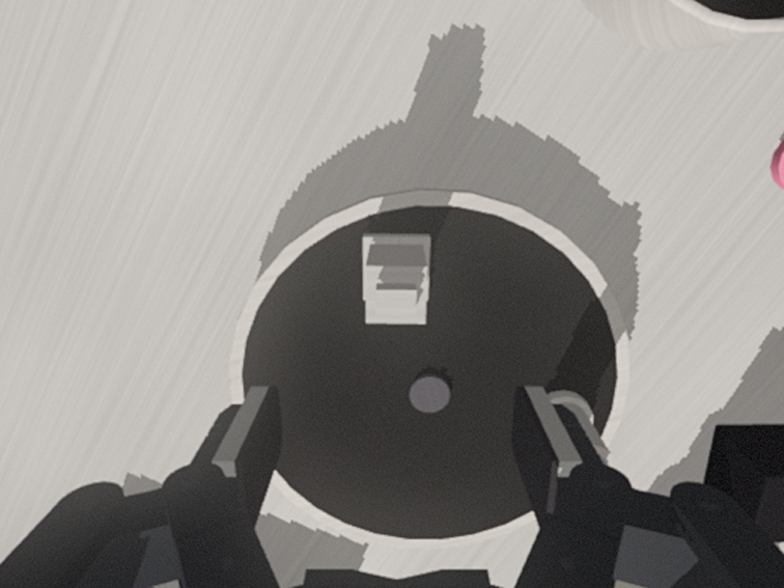

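Square 2's foot edge runs (362,235)-(431,235), and the near body-top edge runs (366,323)-(426,325).

```bash
python3 - <<'E'
from h import *
o=get_obs();M=Ro.from_rotvec(o['tool_rot']).as_matrix()
for a,b,z,k in [((362,235),(431,235),.03,-18),((366,323),(426,325),.08,14)]:
    A,B=[M.T@(wray(u/1.4,v/1.4,z,o)-o['tool_pos'])*1000 for u,v in(a,b)]
    print(A.round(1),B.round(1),((A+B)/2+[k,0,0]).round(1))
E
```

```text
[ 19.3 -18.8 137.9] [ 19.3  18.5 137.9] [  1.3  -0.2 137.9]
[-11.6 -14.5  87.9] [-12.6  13.7  87.9] [ 1.9 -0.4 87.9]
```

Call:
servo_tool([
  [0.8,1.5,-0.3,25,0],
  [0.8,0,0,35,0],
  [0.8,0,0,32,0],
  [0.8,0,0,20,0],
  [0.8,0,0,10,0],
  [0.6,0,0,2,0],
  [0.45,0,0,0,0],
  [0.3,0,0,0,0],
  [0.2,0,0,0,0],
  [0.2,0,0,0,0],
  [0.2,0,0,0,0],
], force=40)

```text
t: 15.85
tool_pos: [0.4867, 0.0692, 0.045]
tool_rot: [1.538, 2.737, 0.001]
contact_force: [0.1, -1.2, 6.3]
opening: 0.0276
grip_force: 40.8
```

Call:
servo_tool([
  [0.2,0,0,-15,0],
  [0.2,0,0,-30,0],
  [0.2,0,0,-30,0],
  [0.2,0,0,-30,0],
  [0.2,0,0,-10,10.6],
  [0.2,0,0,0,10.6],
  [0.2,0,0,0,0],
])

```text
t: 16.73
tool_pos: [0.4849, 0.0694, 0.1584]
tool_rot: [-2.014, -2.41, 0.001]
contact_force: [0.2, 0.1, -3.1]
opening: 0.0279
grip_force: 40.0
```

```bash
python3 - <<'E'
from h import *
go(.525,-.282,.16,10)
E
```

```text
t 16.73 yaw 10.2 spin 0.2 shift [-353.   -21.5   -1.7] pos [0.4849 0.0694 0.1584] F [ 0.2  0.1 -3.1] open 0.0279 q6 -0.19
```

Call:
servo_tool([
  [0.2,-20,-1.5,0,0],
  [0.2,-40,-2.5,0,0],
  [0.2,-50,-3,0,0],
  [0.2,-50,-3,0,0],
  [0.2,-50,-3,0,0],
  [0.2,-50,-3,0,0],
  [0.2,-45,-2.5,0,0],
  [0.2,-30,-2,0,0],
  [0.2,-14,-1,0,0],
  [0.2,-4,0,0,0],
  [0.2,0,0,0,0],
])

```text
t: 18.1
tool_pos: [0.5263, -0.281, 0.1585]
tool_rot: [-2.015, -2.409, -0.0]
contact_force: [-0.5, -0.0, -2.9]
opening: 0.0277
grip_force: 40.0
```

Call:
servo_tool([
  [0.2,0,0,15,0],
  [0.2,0,0,25,0],
  [0.2,0,0,25,0],
  [0.2,0,0,18,0],
  [0.2,0,0,9,0],
  [0.2,0,0,5,0],
  [0.2,0,0,3,0],
  [0.2,0,0,0,0],
  [0.2,0,0,0,0],
])

```text
t: 19.23
tool_pos: [0.5268, -0.2823, 0.0595]
tool_rot: [2.016, 2.407, 0.0]
contact_force: [0.5, -0.5, -1.8]
opening: 0.0274
grip_force: 40.0
```

```bash
python3 - <<'E'
from h import *
go(.525,-.282,.05,10)
E
```

```text
t 19.23 yaw 10.1 spin 0.1 shift [ 0.7 -1.8  9.5] pos [ 0.5268 -0.2823  0.0595] F [ 0.5 -0.5 -1.8] open 0.0274 q6 -0.79
```

Call:
servo_tool([
  [0.2,0,0,2,0],
  [0.2,0,0,2,0],
  [0.2,0,0,1.5,0],
  [0.2,0,0,1.5,0],
  [0.2,0,0,1,0],
  [0.2,0,0,1,0],
  [0.2,0,0,1,0],
  [0.2,0,0,0,0],
  [0.2,0,0,0,0],
])

```text
t: 20.35
tool_pos: [0.5265, -0.282, 0.0489]
tool_rot: [2.017, 2.408, -0.0]
contact_force: [0.7, 0.9, -3.0]
opening: 0.0274
grip_force: 40.0
```

Call:
servo_tool([
  [0.2,0,0,1,0],
  [0.2,0,0,1,0],
  [0.2,0,0,0,0],
  [0.2,0,0,0,0],
])

```text
t: 20.85
tool_pos: [0.5266, -0.2821, 0.0471]
tool_rot: [2.017, 2.408, 0.0]
contact_force: [0.1, -0.5, -1.0]
opening: 0.0277
grip_force: 40.2
```

Call:
servo_tool([
  [0.2,0,0,0.8,0],
  [0.2,0,0,0,0],
  [0.2,0,0,0,0],
])

```text
t: 21.22
tool_pos: [0.5266, -0.2821, 0.0462]
tool_rot: [2.017, 2.408, 0.0]
contact_force: [-0.4, 0.9, 0.9]
opening: 0.0272
grip_force: 40.3
```

Call:
servo_tool([
  [0.36,0,0,0,0],
  [0.4,0,0,0,0],
  [0.45,0,0,0,0],
  [0.5,0,0,0,0],
  [0.55,0,0,0,0],
])

```text
t: 21.85
tool_pos: [0.5264, -0.282, 0.046]
tool_rot: [-2.017, -2.408, 0.0]
contact_force: [-0.0, -0.5, 0.4]
opening: 0.0469
grip_force: 0.0
```

Call:
servo_tool([
  [0.55,0,0,-10,0],
  [0.55,0,0,-25,0],
  [0.55,0,0,-35,0],
  [0.6,0,0,-35,0],
  [0.7,40,0,-15,0],
  [0.8,50,0,0,0],
  [0.8,50,0,0,0],
  [0.8,30,0,0,0],
  [0.8,0,0,0,0],
  [0.8,0,0,0,0],
])

```text
t: 23.1
tool_pos: [0.497, -0.1152, 0.1667]
tool_rot: [2.016, 2.407, 0.0]
contact_force: [-0.3, 0.2, -0.4]
opening: 0.0682
grip_force: 0.0
```

```bash
python3 - <<'E'
from h import *
go(.620,.0367,.168,10)
save('wrist','w5.png',s=1)
im=get_image('top');cv2.imwrite('pics/raw_t5.png',im[:,:,::-1])
w=cv2.imread('pics/w5.png');c=np.zeros((600,800,3),np.uint8);c[:420,:560]=w;c[:400,360:800]=np.where(False,0,cv2.resize(im[205:305,205:315,::-1],(440,400))) if 0 else c[:400,360:800]
c[400:600,560:800]=cv2.resize(im[205:305,205:325,::-1],(240,200));c[200:400,560:800]=cv2.resize(im[210:310,310:430,::-1],(240,200))
cv2.imwrite('pics/c5.png',c)
E
```

```text
t 23.1 yaw 10.1 spin 0.1 shift [128.2 147.6  -1.3] pos [ 0.497  -0.1152  0.1667] F [-0.3  0.2 -0.4] open 0.0682 q6 -0.55
```

View pics/c5.png

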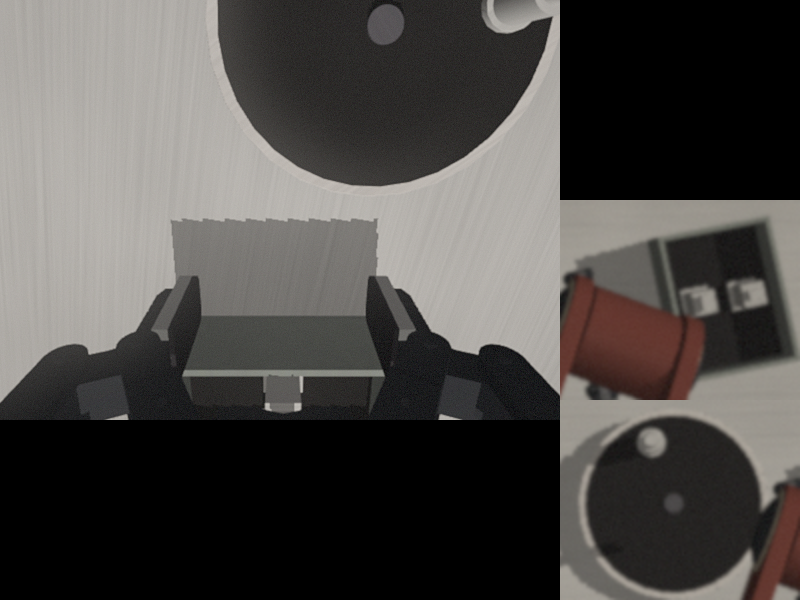

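Both squares stand upright in the box, and the round insert has not moved (top-view pixel about (251,226)). I'll go hover over it.

Call:
servo_tool([
  [0.8,12,14,0,0],
  [0.8,28,32,0,0],
  [0.8,32,37,0,0],
  [0.8,30,34,0,0],
  [0.8,18,21,0,0],
  [0.8,8,10,0,0],
  [0.8,0,0,0,0],
  [0.8,0,0,0,0],
])

```text
t: 24.2
tool_pos: [0.6195, 0.0367, 0.1658]
tool_rot: [-2.018, -2.408, 0.001]
contact_force: [-0.2, -0.9, -0.0]
opening: 0.0682
grip_force: 0.0
```

```bash
python3 - <<'E'
from h import *
go(.621,.036,.045,10)
o=get_obs();w=get_image('wrist');cv2.imwrite('pics/raw_w6.png',w[:,:,::-1])
g=cv2.medianBlur(cv2.cvtColor(w,cv2.COLOR_RGB2GRAY),3)
b=(g>75).astype(np.uint8);n,l,s,c=cv2.connectedComponentsWithStats(b)
M=Ro.from_rotvec(o['tool_rot']).as_matrix()
for i in range(1,n):
    if 300<s[i][4]<8000:
        x,y,ww,h,a=s[i];print(s[i],c[i].round(1))
        for v,z,k in[(y,.03,-18),(y+h,.08,14)]:
            p=M.T@(wray(x+ww/2,v,z,o)-o['tool_pos'])*1000;print((p+[k,0,0]).round(1))
        for z in(.03,.038,.08):print(z,[(M.T@(wray(u,y+h/2,z,o)-o['tool_pos'])*1000)[1].round(1) for u in(x,x+ww)])
for v in range(150,250,6):print(v,' '.join('%3d'%k for k in g[v,240:330:4]))
E
```

```text
t 24.2 yaw 10.1 spin 0.1 shift [ -0.9   1.5 120.8] pos [0.6195 0.0367 0.1658] F [-0.2 -0.9 -0. ] open 0.0682 q6 -0.24
[164 194  32  30 759] [179.5 208.2]
[-18.8 -79.1 135.9]
[  7.9 -66.7  85.9]
0.03 [np.float64(-92.6), np.float64(-67.7)]
0.038 [np.float64(-90.0), np.float64(-65.8)]
0.08 [np.float64(-76.0), np.float64(-55.6)]
[151 276  41  65 946] [170.2 307.6]
[-89.8 -92.4 135.9]
[-83.2 -80.9  85.9]
0.03 [np.float64(-112.9), np.float64(-77.8)]
0.038 [np.float64(-109.7), np.float64(-75.6)]
0.08 [np.float64(-92.7), np.float64(-63.8)]
[ 74 377  50  21 461] [ 99.5 387.2]
[-194.5 -169.   136. ]
[-136.2 -141.9   85.9]
0.03 [np.float64(-194.2), np.float64(-147.7)]
0.038 [np.float64(-188.6), np.float64(-143.5)]
0.08 [np.float64(-159.3), np.float64(-121.2)]
150  59  59  59  61  63  62  52  54  52  56  58  59  62  64  67  68  80  83  83 215 216 215 150
156  59  58  62  61  62  64  54  53  55  57  58  60  63  65  67  69  81  84  84 157 212 213 180
162  59  60  63  63  63  64  62  53  55  57  59  60  65  66  67  70  80  84  85  88 217 217 207
168  58  60  63  62  64  65  56  54  54  59  72  97  
[... 590 characters left out ...]
 208  82  86  89  90 150 216
210  63  64  65  66  68  67 206 206 118 204 206 205 204 208 126 182 204  83  88  88  88 188 215
216  64  63  66  66  69  67 196 204 174 205 204 207 204 205 203 200 205  82  87  87  87 198 216
222  62  63  65  64  67  67  68 209 205 206 206 204 204 200 202 208 137  85  86  89  87 216 216
228  62  62  65  65  66  68  68  68 187 208 205 201 200 206 205  81  83  85  87  88  89 218 217
234  60  64  64  65  65  67  68  69  70  71  76  78  78  78  81  82  86  86  86  88 179 216 215
240  62  61  64  66  66  64  67  69  72  71  75  76  78  78  79  82  86  89  86  87 216 217 215
246  62  63  63  64  65  67  69  70  71  74  75  77  77  81  81  83  85  87  88 115 215 215 205
```

Call:
servo_tool([
  [0.8,1.5,0.8,25,0],
  [0.8,0,0,35,0],
  [0.8,0,0,30,0],
  [0.8,0,0,20,0],
  [0.8,0,0,9,0],
  [0.6,0,0,2,0],
  [0.45,0,0,0,0],
  [0.3,0,0,0,0],
  [0.2,0,0,0,0],
  [0.2,0,0,0,0],
  [0.2,0,0,0,0],
], force=40)

```text
t: 25.62
tool_pos: [0.6213, 0.0389, 0.0465]
tool_rot: [2.016, 2.407, 0.002]
contact_force: [-0.7, -0.3, 5.2]
opening: 0.0267
grip_force: 39.9
```

Call:
servo_tool([
  [0.2,0,0,-15,0],
  [0.2,0,0,-30,0],
  [0.2,0,0,-30,0],
  [0.2,0,0,-30,0],
  [0.2,0,0,-10,0],
  [0.2,0,0,0,0],
  [0.2,0,0,0,0],
])

```text
t: 26.5
tool_pos: [0.6192, 0.0391, 0.1579]
tool_rot: [-2.015, -2.406, 0.003]
contact_force: [-0.8, 0.6, -2.9]
opening: 0.0266
grip_force: 39.7
```

```bash
python3 - <<'E'
from h import *
go(.517,.302,.16,10)
E
```

```text
t 26.5 yaw 10.1 spin 0.1 shift [276.7 -55.   -1.7] pos [0.6192 0.0391 0.1579] F [-0.8  0.6 -2.9] open 0.0266 q6 -0.23
```

Call:
servo_tool([
  [0.2,15,-3,0,0],
  [0.2,35,-7,0,0],
  [0.2,50,-10,0,0],
  [0.2,55,-11,0,0],
  [0.2,50,-10,0,0],
  [0.2,40,-8,0,0],
  [0.2,20,-4,0,0],
  [0.2,9,-2,0,0],
  [0.2,3,0,0,0],
  [0.2,0,0,0,0],
  [0.2,0,0,0,0],
])

```text
t: 27.88
tool_pos: [0.5181, 0.3012, 0.16]
tool_rot: [2.019, 2.407, -0.0]
contact_force: [-0.6, -0.1, -3.1]
opening: 0.027
grip_force: 39.7
```

Call:
servo_tool([
  [0.2,0,0,10,0],
  [0.2,0,0,20,0],
  [0.2,0,0,15,0],
  [0.2,0,0,10,0],
  [0.2,0,0,5,0],
  [0.2,0,0,3,0],
  [0.2,0,0,0,0],
  [0.2,0,0,0,0],
])

```text
t: 28.88
tool_pos: [0.518, 0.3022, 0.0977]
tool_rot: [2.017, 2.408, 0.002]
contact_force: [0.1, 0.0, -2.2]
opening: 0.027
grip_force: 39.7
```

```bash
python3 - <<'E'
from h import *
go(.517,.302,.0825,10)
o=get_obs()
w=get_image('wrist');cv2.imwrite('pics/raw_w7.png',w[:,:,::-1])
g=cv2.medianBlur(cv2.cvtColor(w,cv2.COLOR_RGB2GRAY),5)
for v in range(0,330,20):print(v,' '.join('%3d'%k for k in g[v,0:560:16]))
E
```

```text
t 28.88 yaw 10.1 spin 0.1 shift [-0.1 -1.  15.2] pos [0.518  0.3022 0.0977] F [ 0.1  0.  -2.2] open 0.027 q6 0.23
0 198 198 196 196 196 199 201 201 202 199 146 145 145 143 146 143 144 145 146 144 144 144 146 146 144 204 203 200 201 201 198 199 199 196 196
20 200 200 197 196 197 200 201 201 202 201 146 146 145 145 146 142 144 144 146 145 146 145 146 146 147 203 204 200 203 201 199 200 198 200 200
40 201 200 198 198 199 200 201 202 203 202 147 147 147 147 147 145 144 147 146 146 147 146 147 147 147 204 203 206 205 203 199 203 197 196 196
60 201 201 200 198 199 201 201 203 203 203 148 148 147 149 147 145 145 147 147 146 146 145 146 144 148 206 204 204 203 202 200 200 201 201 199
80 200 202 203 200 200 201 202 203 204 204 150 148 147 148 146 145 147 148 146 146 146 146 147 146 148 207 204 206 206 204 203 198 197 198 194
100 200 203 203 201 202 203 202 202 204 205 151 148 148 149 146 145 146 127 125 135 146 146 149 147 149 206 208 207 205 203 202 203 201 201 201
120 202 204 205 202 203 204 203 202 204 206 205 150 148 147 147 145 121  55  55  56 141 148 141 146 147 206 207 207 204 203 198 
[... 755 characters left out ...]
 203 203 204 199 201 211  80  72  64  60  57  59  74 138 137 111  58  57  56  56  58  63 112 204 142 141 201 202 201 202 139
260 202 201 202 203 202 203 203 200 201 210  82  72  64  60  59  60 115 113 112 113 116  58  57  57  59  62 109 191 137 139 205 203 201 140 108
280 199 201 201 201 202 203 204 201 201 201 122  74  65  62  50 109 110 115 115 114  48  63  58  58  60  46 206 183 140 136 201 199 201 101 144
300 197 200 201 200 202 203 202 201 201 199 208 103  68  63  55  80 112 138 137 116  54 110  48  58  46 114 203 142 137 138 201 198 202 103 203
320 197 200 200 199 200 201 201 200 200 199 201 196 116  53  54  77 140 125 126 120 208 104  49  46 115 208 202 130 102 103 199 199 201 119 147
```

Call:
servo_tool([
  [0.2,0,0,5,0],
  [0.2,0,0,4,0],
  [0.2,0,0,3,0],
  [0.2,0,0,1,0],
  [0.2,0,0,1,0],
  [0.2,0,0,0,0],
])

```text
t: 29.68
tool_pos: [0.5176, 0.302, 0.0831]
tool_rot: [2.017, 2.408, 0.0]
contact_force: [-0.2, 0.1, -2.9]
opening: 0.0271
grip_force: 39.8
```

Call:
servo_tool([
  [0.2,0,0,1,0],
  [0.2,0,0,1,0],
  [0.2,0,0,1,0],
  [0.2,0,0,0,0],
])

```text
t: 30.18
tool_pos: [0.5175, 0.302, 0.0798]
tool_rot: [-2.017, -2.408, 0.0]
contact_force: [1.3, 0.5, -2.7]
opening: 0.0271
grip_force: 39.7
```

Call:
servo_tool([
  [0.2,0,0,1,0],
  [0.2,0,0,1,0],
  [0.2,0,0,1,0],
  [0.2,0,0,0,0],
])

```text
t: 30.68
tool_pos: [0.5177, 0.3021, 0.0773]
tool_rot: [2.017, 2.408, 0.0]
contact_force: [-1.4, -0.4, -0.2]
opening: 0.0272
grip_force: 39.8
```

Call:
servo_tool([
  [0.2,0,0,1,0],
  [0.2,0,0,1,0],
  [0.2,0,0,0,0],
])

```text
t: 31.05
tool_pos: [0.5177, 0.3021, 0.0753]
tool_rot: [2.017, 2.408, 0.0]
contact_force: [-0.9, -1.5, 2.0]
opening: 0.0267
grip_force: 39.8
```

Floor contact felt. I'll back off a little to unload, then release.

Call:
servo_tool([
  [0.2,0,0,-1.3,0],
  [0.2,0,0,0,0],
  [0.2,0,0,0,0],
])

```text
t: 31.42
tool_pos: [0.5177, 0.3021, 0.0764]
tool_rot: [2.017, 2.408, 0.001]
contact_force: [-0.7, -0.2, 0.6]
opening: 0.0272
grip_force: 39.9
```

Call:
servo_tool([
  [0.36,0,0,0,0],
  [0.4,0,0,0,0],
  [0.45,0,0,0,0],
  [0.5,0,0,0,0],
  [0.55,0,0,0,0],
])

```text
t: 32.05
tool_pos: [0.5176, 0.302, 0.0763]
tool_rot: [-2.017, -2.409, 0.0]
contact_force: [0.0, -0.7, -1.8]
opening: 0.047
grip_force: 0.0
```

Call:
servo_tool([
  [0.55,0,0,-10,0],
  [0.55,0,0,-25,0],
  [0.55,0,0,-35,0],
  [0.6,0,0,-40,0],
  [0.6,0,0,-25,0],
  [0.6,0,-40,0,0],
  [0.6,0,-50,0,0],
  [0.6,0,-40,0,0],
  [0.6,0,-20,0,0],
  [0.6,0,0,0,0],
])

```text
t: 33.3
tool_pos: [0.3693, 0.2758, 0.2122]
tool_rot: [2.015, 2.409, 0.003]
contact_force: [1.5, -0.4, 0.0]
opening: 0.0511
grip_force: 0.0
```

```bash
python3 - <<'E'
from h import *
im=get_image('top')[:,:,::-1];sc=get_image('scene')[:,:,::-1]
c=np.zeros((600,800,3),np.uint8);c[:360,:480]=cv2.resize(im[130:330,80:500],(480,360));c[:360,480:]=cv2.resize(sc[60:320,180:500],(320,260))[:360].repeat(1,0) if 0 else 0
c[360:,:400]=cv2.resize(im[220:320,100:260],(400,240));c[240:600,400:800]=cv2.resize(sc[60:300,190:490],(400,360))
cv2.imwrite('pics/fin.png',c)
E
```

```text
(no output)
```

View pics/fin.png

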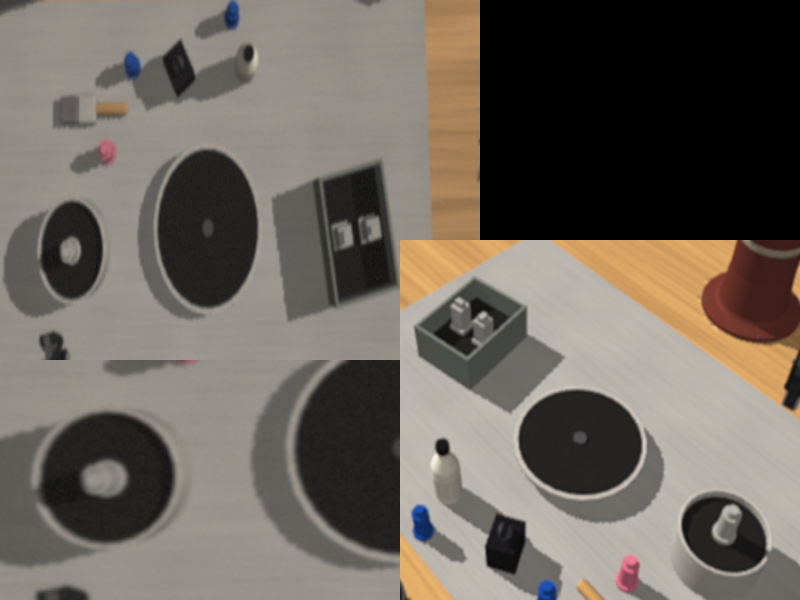

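The final views show both squares standing in the box and the round one standing in the tin. The platter is empty and the bystanders are where they were.

```bash
python3 -c "
from station import *
print(finish_job())"
```

```text
the job is handed in; nothing more can be done
None
```

I've handed the job in: both square inserts stand upright in the box and the round one in the tin, each lowered until I felt the floor take it, after about 33 s on the robot clock.

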